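# Cap the red and green markers on the home-office desk

## Task

The caps of the red, green and blue markers on the desk were left loose, partly up. Press the red cap and the green cap straight down until they are fully home; leave the blue cap loose just as it is, because that marker is still in use.

Things in the scene. Friction and masses are not known exactly. Their poses are not given: they have to be found in the camera images.
- red_cap_top (a point): Centre of the top of the red marker's red cap (upright cylinder 30 mm across, 45 mm tall, z up). It slides straight up and down and cannot come off. Fully home its top is 130 mm above the desk; it starts 12 to 20 mm higher, that much white neck showing. Stiff: about 6 N moves it, it stays where left, and meets a hard stop when home.
- green_cap_top (a point): Centre of the top of the green marker's green cap (upright cylinder 30 mm across, 45 mm tall, z up). Same make and sizes as the red: slides down with about 6 N, starts 12 to 20 mm up, hard stop when home with its top 130 mm above the desk. All markers stand nib up in black weighted round holders 64 mm across, fixed to the desk.
- blue_cap_top (a point): Centre of the top of the blue marker's blue cap (upright cylinder 30 mm across, 45 mm tall, z up). Same make as the red, also 12 to 20 mm up; to be left as found. A fourth marker, yellow, is alike but already capped. The four stand in any order, at least 90 mm apart centre to centre; the loose things around them are under 100 mm tall.

How it is judged (in metres and radians):
At the end, for the whole second after the job is handed in: The red and the green cap are both home within 3.5 mm (tops less than 133.5 mm above the desk), and the blue cap is within 4 mm of where it started (height (world z) of each of red_cap_top, green_cap_top below 0.1335 m and not (distance of blue_cap_top from where it was at the start of the episode above 0.004 m)); the robot touches nothing.
It fails at once if the blue cap is moved by more than 4 mm (distance of blue_cap_top from where it was at the start of the episode above 0.004 m).
It also fails if it takes over 32 s, if anything falls off the work surface, if the arm or the gripper's body presses on something with over 40 N, if the wrist force passes 120 N, or if a joint passes its speed limit or range.

## Robot

A 6-joint arm with a two-finger parallel gripper is mounted at the origin on the work surface. World frame = base frame: x ahead of the robot, y to its left, z up, the work surface at z = 0. Lengths are in mm, angles in rad, forces in N, time in s.
With the tool pointing down it reaches from about 400 to 825 mm from the base axis. Payload 7 kg.
Tool frame: the origin (TCP) lies at the very end of the fingers, on their centre line; the grasp point (between the pads) lies 19 mm behind it; z points along the fingers, y is the line along which they close (so a half turn about z gives the same grasp; the last joint's range is limited). The gripper opens to 88 mm and grips with 3 to 60 N. Pads are 19 mm wide; open, the fingers measure 130 mm over their backs; the gripper's body (78 mm by 193 mm) begins 47 mm behind the grasp point.
Start: joints at [1.495, 0.359, 0.012, 0, -1.224, -0.288], TCP at [240.191, 630.796, 226.561] pointing down, gripper open.
Joint ranges: [-3.07, 3.07], [-1.43, 2.12], [-1.02, 1.25], [-3.03, 1.67], [-3.05, -0], [-3.03, 3.03]. Speed limits (rad/s): [2.39, 2.39, 3.01, 3.14, 3.14, 3.14].

## Interface

Orientations are given as a unit quaternion [x, y, z, w].
In Python, from plant import bot gives the robot as it stands. Calls block until the motion is done:
- bot.move_ptp(position, orientation): joint-space move of the TCP to a pose.
- bot.line_to(position, velocity=150, ori=None): straight line of the TCP; ori=None keeps the orientation; velocity is the mean speed in mm/s.
- bot.move_joints(angles): joint-space move.
- bot.move_gripper(opening, force=None): finger opening in mm; force is the grip in N (None keeps the last); returns when the fingers have stopped.
- bot.pause(seconds).
- bot.solve_ik(position, orientation): joint angles nearest the present ones, or None.
- bot.read_state(): the state.
- bot.camera(name): name is "scene" or "top"; returns the picture (400x640x3 uint8, red, green, blue); there is no depth.
- bot.get_calibration(name): a dict with "fx", "fy", "cx", "cy" (pixels), "view" (4x4, takes a point from world to camera coordinates). Camera axes: x right, y up, looking along -z (the intrinsics and any distortion apply to the point x, -y, -z); pixel columns grow to the right and rows downward; lengths in mm; the calibration is good to about 2 mm. A picture is of the moment at which its call begins. get_calibration takes no time and is no camera call.
A pose or a line that the arm cannot do raises bot.Unreachable and nothing moves.
- bot.close_job(): hands the job in; it is judged then, once.
The state is a dict: "t": time; "joint_pos": joint angles; "qvel": joint speeds; "tau": joint torques, N m; "tcp_pos": TCP position; "eef_rot": TCP orientation; "contact_force": force on the tool from outside, world axes, zero at the start; "moment": the same for the moment, N m; "width": finger opening in mm; "finger_force": force on a finger pad.
Only numpy, scipy, OpenCV 4.12 (cv2) and the standard library are available. Lean on these libraries where they do the work, as an engineer would, in place of code of your own. Each camera call takes 0.05 s, during which the arm holds its last target. There are 200 camera calls.

## Working session

There is one attempt and no reset: what is moved stays moved. The work goes in short steps, each a Python script; the robot and the scene stay as the last script left them, time stands still between calls to the robot, and variables do not carry over. Pictures are saved under pics/ and viewed, at most 10 in all, crops included, and the job is handed in when it is done.

```bash
mkdir -p pics; python3 - <<'E'
from plant import bot
import cv2
for n in("scene","top"):
    cv2.imwrite(f"pics/{n}0.png",bot.camera(n)[:,:,::-1]); print(n,bot.get_calibration(n))
s=bot.read_state();print(s["t"],s["eef_rot"],s["contact_force"])
E
```

```text
scene {'fx': 447.18151036083884, 'fy': 447.18151036083884, 'cx': 324.67046800211483, 'cy': 203.85277615275794, 'view': array([[ 7.09361321e-01,  7.04675156e-01, -1.54738796e-02,
        -3.75913320e+02],
       [-5.19319411e-01,  5.37364398e-01,  6.64489920e-01,
         1.53003377e+02],
       [ 4.76564650e-01, -4.63327561e-01,  7.47137006e-01,
        -1.26287714e+03],
       [ 0.00000000e+00,  0.00000000e+00,  0.00000000e+00,
         1.00000000e+00]])}
top {'fx': 371.32581550058455, 'fy': 371.32581550058455, 'cx': 316.4992006040926, 'cy': 196.38695963885152, 'view': array([[ 8.71685500e-02, -9.96188149e-01,  3.28865696e-03,
        -3.16694957e+01],
       [ 9.73133866e-01,  8.58565065e-02,  2.13633189e-01,
        -5.55064595e+02],
       [-2.13101204e-01, -1.54217919e-02,  9.76908412e-01,
        -7.13526406e+02],
       [ 0.00000000e+00,  0.00000000e+00,  0.00000000e+00,
         1.00000000e+00]])}
0.1 [ 9.83489145e-01 -1.80965517e-01 -4.61370664e-05  7.62525531e-04] [-0.76942287 -0.4000755  -0.37443113]
```

View pics/scene0.png

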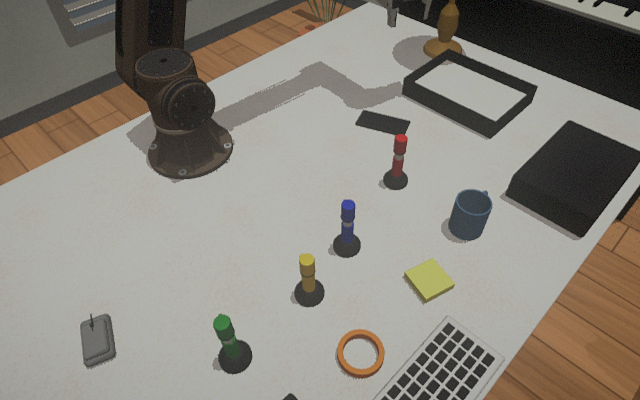

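View pics/top0.png

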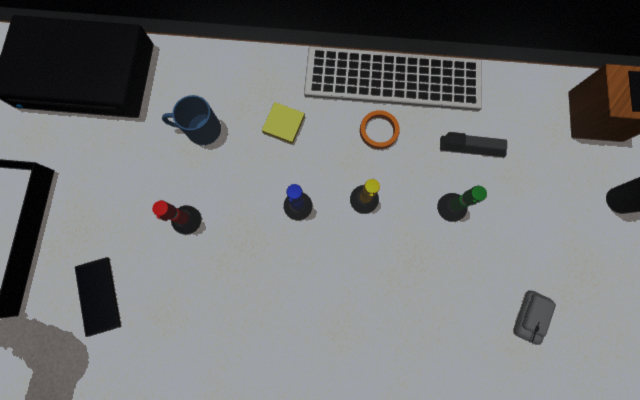

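The scene picture has the red cap at about (400,140), blue (348,206), yellow (307,260) and green (223,324). In the top picture they are at red (161,209), blue (294,192), yellow (372,187) and green (479,194). I'll enlarge the crops next.

```bash
python3 - <<'E'
import cv2,numpy as np
a=cv2.imread("pics/scene0.png");b=cv2.imread("pics/top0.png")
f=lambda im,u,v:cv2.resize(im[v-20:v+20,u-20:u+20],(260,260),interpolation=cv2.INTER_CUBIC)
g=np.vstack([np.hstack([f(a,*p) for p in[(400,145),(348,212),(226,330)]]),np.hstack([f(b,*p) for p in[(161,209),(294,192),(479,194)]])])
g=np.clip(g*1.6,0,255).astype(np.uint8)
cv2.imwrite("pics/crops.png",g)
E
```

```text
(no output)
```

View pics/crops.png

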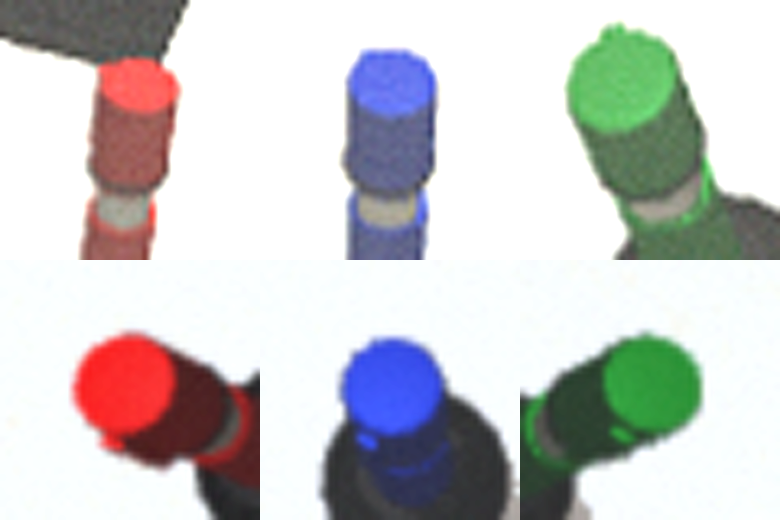

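The crops show the top-face centres. In the scene picture they are red (400.7,137.6), blue (347.8,204.3) and green (221.2,322.3). In the top picture they are red (159.7,207.7), blue (293.8,190.9) and green (478.8,192.6). White neck shows under each cap.

```bash
python3 - <<'E'
from plant import bot
import cv2,numpy as np
P=[]
for n in("scene","top"):
    c=bot.get_calibration(n);K=np.array([[c["fx"],0,c["cx"]],[0,c["fy"],c["cy"]],[0,0,1]])
    P.append(K@np.diag([1,-1,-1])@c["view"][:3])
A=np.array([[400.7,137.6],[347.8,204.3],[221.2,322.3]]).T;B=np.array([[159.7,207.7],[293.8,190.9],[478.8,192.6]]).T
X=cv2.triangulatePoints(P[0],P[1],A,B);X=X[:3]/X[3]
for n,x,a,b in zip("RBG",X.T,A.T,B.T):
    r=[];
    for p,m in zip(P,(a,b)):
        q=p@np.r_[x,1];r.append((q[:2]/q[2]-m).round(2))
    print(n,x.round(1),np.hypot(*x[:2]).round(),r)
    for yaw in range(0,180,30):
        t=np.radians(yaw)/2
        print(yaw,[None if (j:=bot.solve_ik([x[0],x[1],z],[np.cos(t),np.sin(t),0,0])) is None else np.round(j,2).tolist() for z in(120,)])
E
```

```text
R [490.1 299.  147.1] 574.0 [array([ 0.13, -0.06]), array([0.19, 0.18])]
0 [[0.89, 0.29, -0.36, 0.0, -0.93, 0.68]]
30 [[0.89, 0.29, -0.36, 0.0, -0.93, 1.21]]
60 [[0.89, 0.29, -0.36, 0.0, -0.93, 1.73]]
90 [[0.89, 0.29, -0.36, 0.0, -0.93, 2.25]]
120 [[0.89, 0.29, -0.36, 0.0, -0.93, 2.78]]
150 [[0.89, 0.29, -0.36, 0.0, -0.93, -2.98]]
B [543.2  58.  146.2] 546.0 [array([ 0.18, -0.05]), array([0.22, 0.2 ])]
0 [[0.47, 0.24, -0.42, 0.0, -0.91, 1.11]]
30 [[0.47, 0.24, -0.42, 0.0, -0.91, 1.63]]
60 [[0.47, 0.24, -0.42, 0.0, -0.91, 2.15]]
90 [[0.47, 0.24, -0.42, 0.0, -0.91, 2.68]]
120 [None]
150 [[0.47, 0.24, -0.42, 0.0, -0.91, -2.56]]
G [ 570.4 -283.7  145.7] 637.0 [array([0.15, 0.  ]), array([0.15, 0.12])]
0 [[-0.16, 0.38, -0.21, 0.0, -0.98, 1.73]]
30 [[-0.16, 0.38, -0.21, 0.0, -0.98, 2.25]]
60 [[-0.16, 0.38, -0.21, 0.0, -0.98, 2.77]]
90 [[-0.16, 0.38, -0.21, 0.0, -0.98, -2.99]]
120 [[-0.16, 0.38, -0.21, 0.0, -0.98, -2.46]]
150 [[-0.16, 0.38, -0.21, 0.0, -0.98, -1.94]]
```

```bash
cat > press.py <<'E'
from plant import bot
import numpy as np
Q=[0.98349,-0.18097,0,0]
def press(x,y):
    bot.move_ptp([x,y,225],Q); bot.line_to([x,y,158])
    f0=bot.read_state()["contact_force"][2]; log=[]
    for z in np.arange(152,125.9,-2):
        bot.line_to([x,y,z],velocity=25)
        s=bot.read_state(); f=s["contact_force"][2]-f0
        log.append((z,round(s["tcp_pos"][2],1),round(f,1)))
        if z<=134 and f>20 or f>40: break
    print(log, s["tcp_pos"]); bot.line_to([x,y,225]); print(bot.read_state()["t"])
E
python3 - <<'E'
from press import *
bot.move_gripper(0,20)
press(490.1,299)
E
```

```text
[(np.float64(152.0), np.float64(152.2), np.float64(0.4)), (np.float64(150.0), np.float64(149.9), np.float64(-0.8)), (np.float64(148.0), np.float64(148.0), np.float64(-0.1)), (np.float64(146.0), np.float64(146.2), np.float64(3.1)), (np.float64(144.0), np.float64(144.2), np.float64(2.6)), (np.float64(142.0), np.float64(142.0), np.float64(3.8)), (np.float64(140.0), np.float64(140.0), np.float64(3.0)), (np.float64(138.0), np.float64(138.0), np.float64(3.1)), (np.float64(136.0), np.float64(136.0), np.float64(2.5)), (np.float64(134.0), np.float64(134.0), np.float64(3.0)), (np.float64(132.0), np.float64(132.0), np.float64(3.1)), (np.float64(130.0), np.float64(130.2), np.float64(3.4)), (np.float64(128.0), np.float64(129.9), np.float64(17.1)), (np.float64(126.0), np.float64(129.5), np.float64(29.6))] [490.6426765  299.22696325 129.53641983]
8.1083
```

The red cap slid from about 147 mm and met the hard stop at 130 mm. Green is next, then a check.

```bash
python3 - <<'E'
from press import *
import cv2
press(570.4,-283.7)
bot.move_ptp([480,-283.7,300],Q)
a=bot.camera("scene")[:,:,::-1];b=bot.camera("top")[:,:,::-1]
f=lambda im,u,v:cv2.resize(im[v-20:v+20,u-20:u+20],(260,260),interpolation=cv2.INTER_CUBIC)
g=np.vstack([np.hstack([f(a,*p) for p in[(400,145),(348,212),(226,330)]]),np.hstack([f(b,*p) for p in[(161,209),(294,192),(479,194)]])])
cv2.imwrite("pics/after.png",np.clip(g*1.6,0,255).astype(np.uint8)); print(bot.read_state()["t"])
E
```

```text
[(np.float64(152.0), np.float64(152.2), np.float64(-1.7)), (np.float64(150.0), np.float64(149.9), np.float64(-1.4)), (np.float64(148.0), np.float64(148.0), np.float64(-1.5)), (np.float64(146.0), np.float64(146.3), np.float64(1.8)), (np.float64(144.0), np.float64(144.2), np.float64(1.5)), (np.float64(142.0), np.float64(142.1), np.float64(1.7)), (np.float64(140.0), np.float64(140.1), np.float64(2.9)), (np.float64(138.0), np.float64(138.0), np.float64(0.6)), (np.float64(136.0), np.float64(136.0), np.float64(1.6)), (np.float64(134.0), np.float64(134.0), np.float64(2.0)), (np.float64(132.0), np.float64(132.0), np.float64(1.8)), (np.float64(130.0), np.float64(130.3), np.float64(3.3)), (np.float64(128.0), np.float64(129.9), np.float64(14.0)), (np.float64(126.0), np.float64(129.6), np.float64(23.5))] [ 570.8664779  -284.00195364  129.60869006]
15.2667
15.9083
```

View pics/after.png

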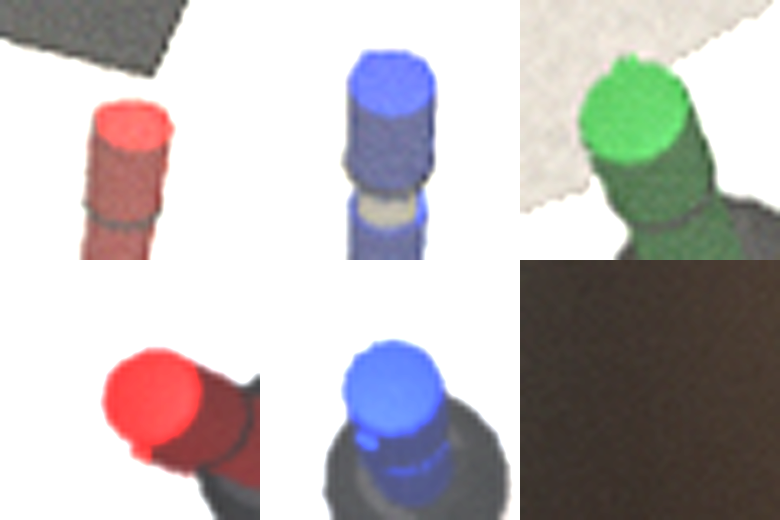

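The red and green caps are fully home with no neck showing. The blue cap hasn't moved: its top is still at crop (392,83) and its neck is visible. The arm is clear, so I'm handing in.

```bash
python3 -c "
from plant import bot
print(bot.close_job())"
```

```text
the job is handed in; nothing more can be done
None
```

I pressed the red and green caps down to their hard stops (tops at about 130 mm), left the blue cap as it was, and handed the job in at about 16 s with the arm clear; the judge's verdict wasn't shown.

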